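# Set the lens gauge: seat the blank, unlock and hold the telescoping arm at the index

### The arm

A 6-joint arm with a two-finger parallel gripper is mounted at the origin on the work surface. World frame = base frame: x ahead of the robot, y to its left, z up, the work surface at z = 0. Lengths are in m, angles in rad, forces in N, time in s.
With the tool pointing down it reaches from about 0.275 to 0.85 m from the base axis. Payload 5.2 kg.
Tool frame: the origin (TCP) lies between the finger pads; the fingertips stand 19 mm ahead of it and the grasp point (between the pads) is the TCP (r.tcp_to_tips is the distance from the TCP to the fingertips, in m); z points along the fingers, y is the direction in which the jaws open and shut (so a half turn about z gives the same grasp; the last joint's range is limited). The gripper opens to 85 mm and grips with 20 to 120 N. Pads are 22 mm wide; open, the fingers measure 114 mm over their backs; the gripper's body (76 mm by 85 mm) begins 54 mm behind the grasp point. The pads swing forward as they close: fully open they stand 13 mm farther back than shut.
Start: joints at [-1.458, 0.259, 1.535, -0, 1.348, -0.203], TCP at [0.171, -0.523, 0.25] pointing down, gripper open.
Joint ranges: [-3.14, 3.14], [-0.91, 2.08], [0.19, 2.58], [-1.22, 4.36], [0.22, 2.71], [-3.12, 3.12]. Speed limits (rad/s): [2.57, 2.57, 3.14, 3.14, 3.14, 3.14].

### API

Orientations are given as a unit quaternion [w, x, y, z].
In Python, from rig import r gives the robot as it stands. Calls block until the motion is done:
- r.move_to(position, orientation): joint-space move of the TCP to a pose.
- r.move_straight(position, ori=None, vel=0.15, threshold=None): straight line of the TCP; ori=None keeps the orientation; vel is the mean speed in m/s. With threshold (N) it stops when the force on the tool has changed by that much, and returns True; else False.
- r.set_joints(angles): joint-space move.
- r.set_gripper(opening, grasp_force=None): finger opening in m; grasp_force is the grip in N (None keeps the last); returns when the fingers have stopped.
- r.wait(seconds).
- r.solve_ik(position, orientation): joint angles nearest the present ones, or None.
- r.get_image(name): name is "scene" or "top" or "wrist"; returns the picture (400x640x3 uint8, red, green, blue); there is no depth.
- r.camera_model(name): a dict with "fx", "fy", "cx", "cy" (pixels), "k1" (the pictures are not rectified: a ray, as slopes to the right and down, at radius r is drawn at 1 + k1 r^2 times it, then the intrinsics apply), "rvec" (rotation vector, rad) and "tvec" (3), from world to camera coordinates, as OpenCV has them. Camera axes: x right, y down, z forward; pixel columns grow to the right and rows downward; lengths in m; the calibration is good to about 2 mm. A picture is of the moment at which its call begins: read the wrist's pose just before it. camera_model takes no time and is no camera call; for the wrist camera it gives the pose at the moment of the call.
A pose or a line that the arm cannot do raises r.Unreachable and nothing moves.
- r.finish_job(): hands the job in, once; it reports no verdict.
Readings, each from a call of its own:
- r.get_time_s(): time.
- r.get_q(): joint angles.
- r.get_qd(): joint speeds.
- r.get_tau(): joint torques, N m.
- r.get_ee_pos(): TCP position.
- r.get_tool_rot(): TCP orientation.
- r.get_contact_force(): force on the tool from outside, world axes, zero at the start.
- r.get_moment(): the same for the moment, N m.
- r.get_gripper_width(): finger opening in m.
Only numpy, scipy, OpenCV 4.12 (cv2) and the standard library are available. Lean on these libraries where they do the work, as an engineer would, in place of code of your own. Each camera call takes 0.05 s, during which the arm holds its last target. There are 200 camera calls.

### The job

First seat the larger of the two mounted lens blanks in the lens gauge: stem fully down in the round socket, upright, and let go of it. Then press the gauge's round lock button all the way down while the telescoping arm is still fully in, and pull the arm out by its upright square post until its pointer stands level with the index clip on the scale; a spring draws the arm back, so finish while still holding it there. Do not shift the index clip, and leave everything else on the bench where it lies.

Things in the scene. Friction and masses are not known exactly. Their poses are not given: they have to be found in the camera images.
- lens_blank: The larger mounted lens blank, loose, standing upright on its stem: a tinted glass disc 48 mm across on a black round stem 26 mm across and 30 mm tall, foot edge chamfered 1.5 mm. The disc spans heights 30 to 42 mm above the foot. 50 to 100 g. Origin at the centre of the stem's foot, z up along the stem. Grip it by the rim of the disc, from above.
- small_blank: The other mounted lens blank, a bystander of the same kind: disc only 34 mm across on a 20 mm stem, same height. Origin at the centre of its foot. The two may have changed places.
- gauge: The lens gauge, fixed to the bench. Origin: centre of its underside; base plate 130 mm (x) by 350 mm (y), 12 mm thick; z up; the arm extends to its +y, the scale is on its +x side. Grey housing, 44 mm wide, y -165 to -40 mm, top 42 mm above the bench; the arm slides out of its +y end. Aluminium scale bar with tick lines: x 34 to 58, y -30 to 120 mm, top 32 mm up.
- socket (a point): Centre of the socket's mouth, on an aluminium block 42 mm square with its top 30 mm above the bench, 140 mm from the gauge origin along gauge +y. Hole 28 mm wide, 16 mm deep, upright, chamfered 2 mm; the seated disc is 14 mm clear of the block. The arm's thin stylus, 64 mm above the bench, ends 78 mm short of it with the arm in, so fingers closing along gauge x have most room.
- lock_button (a joint): Travel of the lock button in m: 0 up (arm locked), 0.007 fully down (arm free; it must be at least 0.0055 down). It resists with about 2.5 N and stays where it is left.
- lock_button_top (a point): Centre of the top face of the black round lock button, 22 mm across, on top of the housing, 125 mm from the gauge origin along the gauge's -y; 57 mm above the bench when up, 50 mm when down (8 mm above the housing). Press straight down.
- gauge_arm (a joint): Extension of the telescoping arm in m: 0 fully in (the start), 0.100 fully out. Locked at 0 until the button is down; once free, a spring pulls it back in with 2 to 4 N.
- post_top (a point): Centre of the top face of the upright square black post on the arm, by which it is pulled: 18 by 18 mm, 52 mm tall, sides along the gauge's x and y. Its top is 86 mm above the bench, its foot 34 mm. It moves with the arm along the gauge's y (x stays). The arm's steel bar below it is 22 mm wide, with its top 34 mm above the bench.
- pointer (a point): Free end of the arm's pointer, a 3 mm wide dark steel finger that reaches from the arm over the scale bar in the gauge's +x; 36 mm above the bench. It moves with the arm, by exactly the arm's extension, and lies 8 mm ahead of the post's centre along the gauge's y.
- clip_mark (a point): Middle of the index clip, a small black rider with a conical point (16 by 10 mm, 20 mm tall) on the scale bar; 40 mm above the bench. The arm is set when pointer and clip have the same position along gauge y, which takes 55 to 90 mm of extension. This point is 12 mm beside the pointer's end in gauge x, and they never touch. Only friction holds it.
- spectacle_front: Bystander: black spectacle front lying flat, 115 by 50 by 5 mm, on the bench beyond the gauge's scale side. Origin at its centre, its x along its length.
- flat_file: Bystander: file with a round wooden handle, 210 mm long, lying to the right of the gauge. Origin where handle and blade meet, x towards the blade's tip.
- screwdriver: Bystander: small screwdriver, 130 mm long, lying on the robot's side of the gauge, along it. Origin about its middle.
- cement_jar: Bystander: small capped jar, 36 mm across, 45 mm tall, beyond the gauge's scale side. Origin at its foot.
- brush: Bystander: brush 160 mm long, lying far right. Origin about its middle.
- nose_gauge: Bystander: small metal gauge, a disc 40 mm across and 12 mm high with an 18 mm pin on it, 42 mm tall in all, left of the gauge. Origin at its foot.

How it is judged:
On the way, in this order (a step that is already met when the one before it is completed fails the run):
1. the larger lens blank is fully seated upright in the socket and let go (horizontal distance between lens_blank and socket below 0.0035 m and z of lens_blank in the frame of socket below -0.013 m and angle between lens_blank's own z axis and vertical below 0.08 rad and contact force between the fingers and lens_blank below 0.1 N), for 0.2 s.
2. the lock button is pressed down with the arm still in (value of joint lock_button above 0.0055 m and value of joint gauge_arm below 0.005 m), for 0.1 s.
At the end, for the whole second after the job is handed in: Larger blank in the socket: within 3.5 mm of centre, 3 mm of the floor, 0.08 rad of upright, untouched by the fingers; button at least 5.5 mm down; pointer within 4 mm of the clip along gauge y, at rest (under 10 mm/s), fingers still bearing on the post with over 1 N (all of step 1 and value of joint lock_button above 0.0055 m and y of pointer in the frame of clip_mark between -0.004 and 0.004 m and value of joint gauge_arm above 0.045 m and contact force between the fingers and gauge_arm above 1 N and velocity of joint gauge_arm between -0.01 and 0.01 m/s); the arm keeps its last pose, push and grip.
It fails at once if the index clip is shifted by more than 3 mm (distance of clip_mark from where it was at the start of the episode above 0.003 m).
It fails at once if another loose thing on the bench (small blank, spectacle front, file, screwdriver, jar, brush, nose gauge) is moved by more than 20 mm (distance of any of small_blank, spectacle_front, flat_file, screwdriver, cement_jar, brush, nose_gauge from where it was at the start of the episode above 0.02 m).
It also fails if it takes over 58 s, if anything falls off the work surface, if the arm or the gripper's body presses on something with over 40 N, if the wrist force passes 120 N, or if a joint passes its speed limit or range.

## Working session

There is one attempt and no reset: what is moved stays moved. The work goes in short steps, each a Python script; the robot and the scene stay as the last script left them, time stands still between calls to the robot, and variables do not carry over. Pictures are saved under pics/ and viewed, about 8 in all and at most 12, crops included, and the job is handed in when it is done.

```bash
mkdir -p pics; python3 - <<'E'
from rig import r
import cv2
for n in("scene","top"):
    cv2.imwrite(f"pics/{n}0.png",cv2.cvtColor(r.get_image(n),cv2.COLOR_RGB2BGR)); print(n,r.camera_model(n))
E
```

```text
scene {'fx': 401.02953910381297, 'fy': 401.02953910381297, 'cx': 320.8935939920326, 'cy': 202.27667751164347, 'k1': 0.017544924750579234, 'rvec': array([ 0.70548847,  2.56542233, -1.20094035]), 'tvec': array([ 0.4402838 , -0.08994036,  1.19076395])}
top {'fx': 370.7818357765178, 'fy': 370.7818357765178, 'cx': 319.79202486719555, 'cy': 198.8270346272614, 'k1': -0.07648292895017333, 'rvec': array([ 2.12459532, -2.10934074,  0.20675457]), 'tvec': array([-0.01098764,  0.53102554,  0.87787152])}
```

View pics/top0.png

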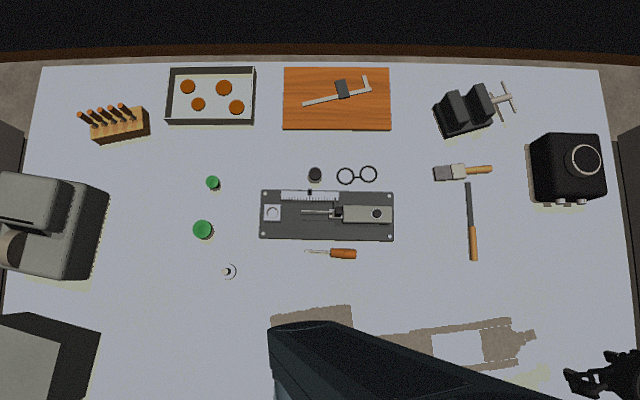

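View pics/scene0.png

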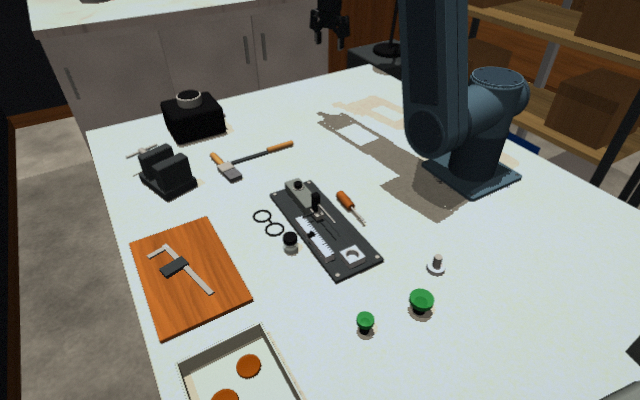

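The top view shows the larger green blank at about (203,230) and the smaller one at (213,182). The gauge plate spans about (260,190) to (393,240), with the socket at its left end (272,212), the post near (337,212) and the button near (376,213). The scale is on the far side.

```bash
cat > h.py <<'E'
from rig import r
import numpy as np, cv2
from scipy.spatial.transform import Rotation as R
def ray(m,uv):
    uv=np.atleast_2d(np.array(uv,float)); K=np.array([[m['fx'],0,m['cx']],[0,m['fy'],m['cy']],[0,0,1]])
    p=cv2.undistortPoints(uv[:,None],K,np.array([m['k1'],0,0,0,0.]))[:,0]
    Rm=cv2.Rodrigues(m['rvec'])[0]
    return -Rm.T@m['tvec'], np.c_[p,np.ones(len(p))]@Rm
def plane(m,uv,z):
    c,d=ray(m,uv); return c+d*((z-c[2])/d[:,2])[:,None]
def proj(m,P):
    K=np.array([[m['fx'],0,m['cx']],[0,m['fy'],m['cy']],[0,0,1]])
    return cv2.projectPoints(np.atleast_2d(P).astype(float),m['rvec'],m['tvec'],K,np.array([m['k1'],0,0,0,0.]))[0][:,0]
def green(im):
    h=cv2.cvtColor(im,cv2.COLOR_RGB2HSV); k=cv2.inRange(h,(40,100,40),(85,255,255))
    c=cv2.findContours(k,cv2.RETR_EXTERNAL,cv2.CHAIN_APPROX_NONE)[0]
    return sorted([x[:,0] for x in c if cv2.contourArea(x)>30],key=len)[::-1]
def shot(n,f=None):
    m=r.camera_model(n); im=r.get_image(n)
    if f: cv2.imwrite(f"pics/{f}.png",cv2.cvtColor(im,cv2.COLOR_RGB2BGR))
    return m,im
# tool pointing down, jaw (y) axis along world angle a
def down(a):
    y=np.array([np.cos(a),np.sin(a),0]); z=np.array([0,0,-1.]); 
    q=R.from_matrix(np.c_[np.cross(y,z),y,z]).as_quat(); return [q[3],*q[:3]]
E
python3 - <<'E'
from h import *
m,im=shot("top")
for c in green(im)[:2]:
    P=plane(m,c,.042)[:,:2]; (x,y),rad=cv2.minEnclosingCircle(P.astype(np.float32)); print("blank",x,y,2*rad)
h=cv2.cvtColor(im,cv2.COLOR_RGB2GRAY); roi=np.zeros_like(h); roi[184:245,254:400]=1
k=((h<110)&(roi>0)).astype(np.uint8); k=cv2.morphologyEx(k,cv2.MORPH_CLOSE,np.ones((9,9)))
c=max(cv2.findContours(k,cv2.RETR_EXTERNAL,cv2.CHAIN_APPROX_NONE)[0],key=cv2.contourArea)[:,0]
P=plane(m,c,.012)[:,:2]; print(cv2.minAreaRect(P.astype(np.float32)), cv2.boundingRect(c))
print("socket,post,button",plane(m,[[272,212]],.03),plane(m,[[338,212]],.086),plane(m,[[376.5,213]],.057))
w=r.camera_model("wrist");Rm=cv2.Rodrigues(w['rvec'])[0];print(w['fx'],w['k1'],-Rm.T@w['tvec'],Rm,R.from_quat(np.roll(r.get_tool_rot(),-1)).as_matrix(),r.get_tool_rot())
E
```

```text
blank 0.45390769839286804 0.2901657819747925 0.04728338494896889
blank 0.5760728716850281 0.27182865142822266 0.033471181988716125
((0.5062580704689026, -0.024854645133018494), (0.34824833273887634, 0.14847716689109802), 89.04505157470703) (259, 184, 135, 58)
socket,post,button [[0.50036075 0.11483257 0.03      ]] [[ 0.49246527 -0.05119652  0.086     ]] [[ 0.49530815 -0.14816717  0.057     ]]
285.0237810990593 -0.0051080545802584445 [ 0.2456223  -0.49802074  0.37411868] [[ 3.09899194e-01 -9.50769061e-01 -8.26288642e-04]
 [-9.05097348e-01 -2.95278589e-01  3.05956443e-01]
 [-2.91137905e-01 -9.40677833e-02 -9.52045152e-01]] [[ 9.50550787e-01  3.10569128e-01 -1.33053263e-04]
 [ 3.10568989e-01 -9.50549746e-01  1.44303758e-03]
 [ 3.21689178e-04 -1.41300273e-03 -9.99998950e-01]] [-7.23004208e-04  9.87560059e-01  1.57240593e-01  4.77530235e-05]
```

```bash
python3 - <<'E'
from h import *
t=r.get_time_s()
r.move_to([.5,-.03,.27],down(0)); m,im=shot("wrist","g1"); np.savez("pics/g1.npz",im=im,**m); print(r.get_time_s()-t, r.get_q(), r.get_ee_pos())
r.move_to([.454,.27,.2],down(0)); m,im=shot("wrist","b1"); print(r.get_time_s()-t,r.get_q())
for c in green(im)[:2]:
    P=plane(m,c,.042)[:,:2]; (x,y),rad=cv2.minEnclosingCircle(P.astype(np.float32)); print("blank",x,y,2*rad,cv2.fitEllipse(P.astype(np.float32)))
E
```

```text
2.1750000000000003 [-2.84584856e-01  1.56847223e-01  1.61600757e+00 -2.18100722e-04
  1.36882032e+00 -2.82938378e-01] [ 0.50003782 -0.0309048   0.2698925 ]
3.4167 [ 3.23026206e-01  2.59421624e-01  1.66148266e+00 -4.86906180e-04
  1.21983785e+00  3.24665037e-01]
blank 0.5775353908538818 0.27441975474357605 0.03265099227428436 ((0.5812690854072571, 0.27254271507263184), (0.020145924761891365, 0.030450405552983284), 149.96437072753906)
blank 0.4513448476791382 0.28419986367225647 0.041264183819293976 ((0.45243892073631287, 0.2909366190433502), (0.037141699343919754, 0.04225544258952141), 49.258304595947266)
```

View pics/g1.png

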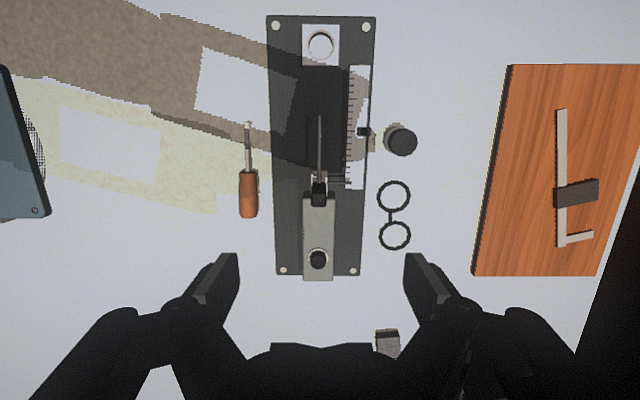

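View pics/b1.png

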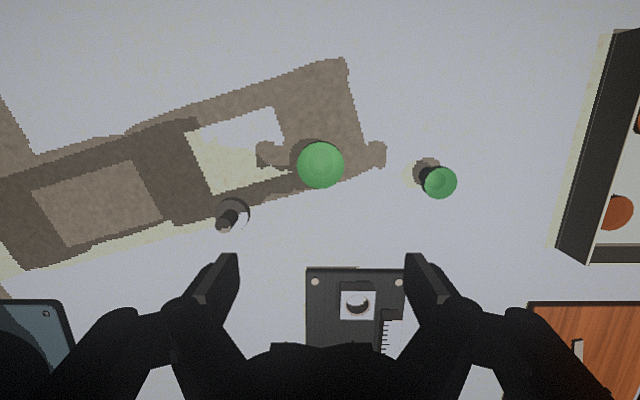

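g1 shows the whole gauge: socket hole at about (320,44), clip (363,131), post (318,188), button (318,259). b1 shows the larger blank at (320,165). The shading cut into my green mask there, so I'll loosen it and zoom in on the gauge.

```bash
sed -i 's/(40,100,40),(85,255,255)/(40,60,40),(85,255,255)/' h.py; python3 - <<'E'
from h import *
im=cv2.imread("pics/g1.png"); m=dict(np.load("pics/g1.npz"));
cv2.imwrite("pics/g1z.png",cv2.resize(im[20:280,258:388],None,fx=2.3*2,fy=2.3*2,interpolation=cv2.INTER_CUBIC)[:1196,:598][:0+600] if 0 else np.hstack([cv2.resize(im[110:210,295:385],None,fx=5,fy=5,interpolation=cv2.INTER_CUBIC),cv2.resize(im[18:78,295:345],None,fx=5,fy=5,interpolation=cv2.INTER_CUBIC).repeat(1,0) if 0 else np.vstack([cv2.resize(im[18:68,295:345],None,fx=5,fy=5,interpolation=cv2.INTER_CUBIC),cv2.resize(im[230:280,293:343],None,fx=5,fy=5,interpolation=cv2.INTER_CUBIC)])]))
g=cv2.cvtColor(im,cv2.COLOR_BGR2GRAY)
k=((g<120)).astype(np.uint8); k[:,:266]=0;k[:,378:]=0;k[:10]=0;k[284:]=0
k=cv2.morphologyEx(k,cv2.MORPH_OPEN,np.ones((3,3)))
c=np.vstack([x[:,0] for x in cv2.findContours(k,cv2.RETR_EXTERNAL,cv2.CHAIN_APPROX_NONE)[0] if cv2.contourArea(x)>300])
print(cv2.minAreaRect(plane(m,c,.012)[:,:2].astype(np.float32)))
b1=cv2.cvtColor(cv2.imread("pics/b1.png"),cv2.COLOR_BGR2RGB); mb=r.camera_model("wrist")
for x in green(b1)[:2]:
    P=plane(mb,x,.042)[:,:2]; print("blank",cv2.minEnclosingCircle(P.astype(np.float32)))
E
```

```text
((0.49699726700782776, -0.022900819778442383), (0.34790584444999695, 0.13002930581569672), 89.07266235351562)
blank ((0.45422548055648804, 0.29288265109062195), 0.024227324873209)
blank ((0.5775229930877686, 0.2749011218547821), 0.017298787832260132)
```

View pics/g1z.png

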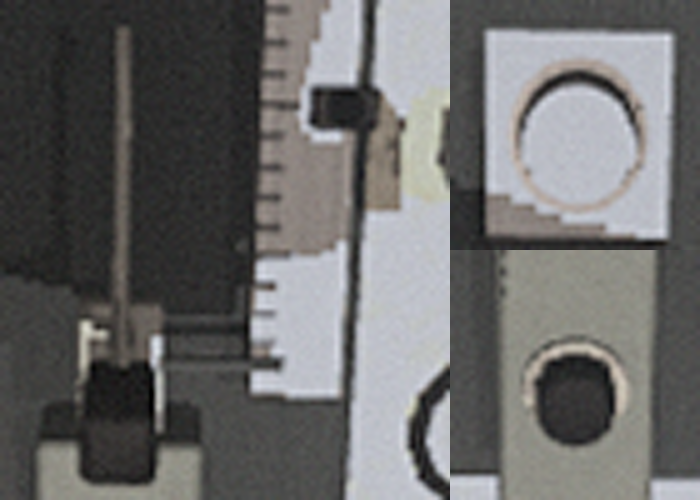

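The zoom shows the socket's chamfer ring centred at (321,44.9), the button's top at about (318,259), the post's top at about (318.7,199) and the clip centred at about (363.5,131.8). Two bars stand near the pointer, so I'll predict where it should be drawn to tell which one it is.

```bash
python3 - <<'E'
from h import *
m=dict(np.load("pics/g1.npz")); c=np.array([.4970,-.0229]); a=np.deg2rad(89.07-90)
ex=np.array([np.cos(a),np.sin(a)]);ey=np.array([-np.sin(a),np.cos(a)])
def G(uv,z): 
    p=plane(m,uv,z)[0,:2]; d=p-c; return p.round(4),np.round([d@ex,d@ey],4)
for n,uv,z in [("socket",(321,44.9),.03),("button",(318,259.4),.057),("post",(318.7,199),.086),("clip40",(363.5,131.8),.04),("clip52",(363.5,131.8),.052),("barU",(345,175),.036),("barL",(351.5,182.5),.036),("stylusTip",(319.6,115.5),.064),("clipL",(357,131.8),.04),("clipbottom",(363,136),.04),("cliptop",(363,127.6),.04)]: print(n,*G(uv,z))
# sides of the housing +y end in gauge frame; scale corners
for n,g in [("post+y edge top",(0,-.0185,.086)),("scale -y corners",(.034,-.03,.032)),("",(.058,-.03,.032)),("socket",(0,.14,.03)),("button",(0,-.125,.057))]:
    w=c+ex*g[0]+ey*g[1]; print(n,proj(m,[*w,g[2]]))
E
```

```text
socket [0.5007 0.1166] [0.0015 0.1396]
button [ 0.4962 -0.1444] [ 0.0012 -0.1215]
post [ 0.4977 -0.0505] [ 0.0012 -0.0276]
clip40 [0.5521 0.0202] [0.0544 0.044 ]
clip52 [0.5504 0.0212] [0.0526 0.0449]
barU [ 0.5313 -0.0342] [ 0.0345 -0.0108]
barL [ 0.5399 -0.0442] [ 0.0433 -0.0206]
stylusTip [0.499  0.0399] [0.001  0.0628]
clipL [0.5442 0.0202] [0.0465 0.0439]
clipbottom [0.5517 0.0152] [0.0541 0.039 ]
cliptop [0.5513 0.0252] [0.0535 0.049 ]
post+y edge top [[317.73957003 191.26034923]]
scale -y corners [[343.82486759 188.58145722]]
 [[362.00064223 188.82724062]]
socket [[319.71907843  44.46720088]]
button [[317.09973363 261.71365182]]
```

Everything fits to within about 2 mm. The lower bar is the pointer, at gauge y of about -0.020, and the clip is at about 0.044, so the arm needs roughly 64 mm of extension. Next I'll grasp the larger blank with one close look on the way down.

```bash
python3 - <<'E'
from h import *
r.set_gripper(.07,30)
r.move_to([.4541,.2915,.13],down(0))
m,im=shot("wrist")
c=green(im); c=max(c,key=cv2.contourArea); (x,y),rad=cv2.minEnclosingCircle(plane(m,c,.042)[:,:2].astype(np.float32)); print(x,y,rad)
# top-face edge only: half of contour away from camera would see side; report fit too
if abs(x-.4541)<.005 and abs(y-.2915)<.005 and rad<.027:
    r.move_straight([x,y,.10],vel=.1); r.move_straight([x,y,.038],vel=.12)
    r.set_gripper(.0,30); print(r.get_gripper_width(),r.get_ee_pos(),r.get_contact_force())
    r.move_straight([x,y,.12]); m,im=shot("wrist","grip"); print(r.get_gripper_width(),r.get_ee_pos())
    c=max(green(im),key=cv2.contourArea); print(cv2.minEnclosingCircle(plane(m,c,.124)[:,:2].astype(np.float32)))
print(r.get_time_s())
E
```

```text
0.45436087250709534 0.29413163661956787 0.024733325466513634
0.04658274741332793 [0.45512318 0.29447769 0.03922768] [-1.07172592  0.66420677  7.33785666]
0.04634616978777006 [0.45348541 0.29377475 0.1188619 ]
((0.45380881428718567, 0.29580792784690857), 0.025523455813527107)
6.5167
```

View pics/grip.png

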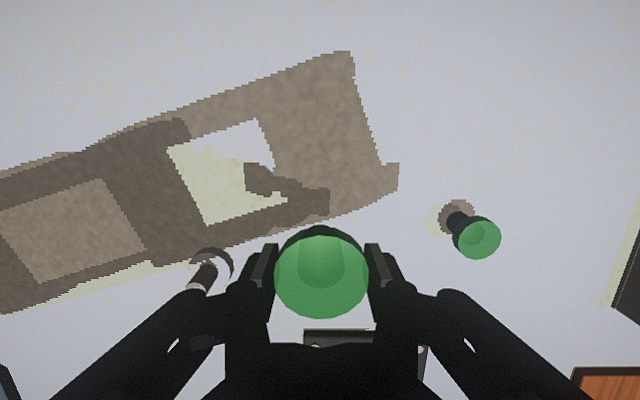

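The blank is held square between the pads, with the disc at (321,275). Its centre agrees with the TCP to about 1 mm. I'll move beside the socket for one closer look.

```bash
python3 - <<'E'
from h import *
a=np.deg2rad(-.93)
r.move_to([.5006,.072,.16],down(a)); print(r.get_ee_pos())
m,im=shot("wrist"); np.savez("pics/s1.npz",**m)
u=proj(m,[.5006,.1171,.03])[0]; print(u, r.get_time_s())
x,y=(u-40).astype(int); y=max(y,0);print(x,y)
cv2.imwrite("pics/s1.png",cv2.cvtColor(cv2.resize(im[y:y+80,x:x+80],None,fx=7,fy=7,interpolation=cv2.INTER_CUBIC),cv2.COLOR_RGB2BGR))
E
```

```text
[0.50012326 0.07267102 0.15936323]
[320.5480263  148.87639224] 7.4833
280 108
```

View pics/s1.png

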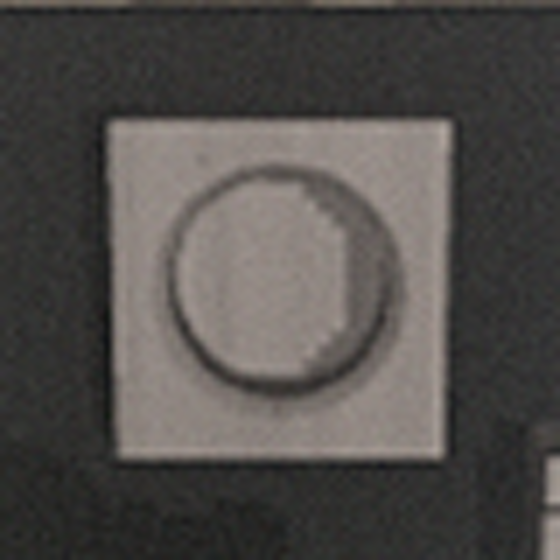

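The block's corners in the crop are (107,119), (453,119), (445,459) and (118,459). I'll cast those onto z = 30 mm to get the socket centre, then insert.

```bash
python3 - <<'E'
from h import *
m=dict(np.load("pics/s1.npz"))
P=plane(m,np.array([[107,119],[453,119],[445,459],[118,459]])/7+[280,108]-.5*6/7,.03)[:,:2]
s=P.mean(0); d=(P[0]+P[1]-P[2]-P[3]); print(s,np.linalg.norm(P-np.roll(P,1,0),axis=1),np.rad2deg(np.arctan2(-d[0],d[1])))
assert abs(s-[.5006,.117]).max()<.004
a=np.deg2rad(-.93); t=s-[0,.0]
r.move_to([*t,.12],down(a)); 
r.move_straight([*t,.076],vel=.1); print(r.get_ee_pos(),r.get_contact_force())
hit=r.move_straight([*t,.0525],vel=.04,threshold=12); print(hit,r.get_ee_pos(),r.get_contact_force(),r.get_moment(),r.get_gripper_width(),r.get_time_s())
E
```

```text
[0.49982221 0.11658259] [0.04273105 0.04263485 0.04272563 0.0424267 ] -0.8084946180041123
[0.50037822 0.11632456 0.07653446] [-0.23369065  0.23726415  0.20289428]
True [0.50024267 0.11704588 0.06654134] [ 0.03888271  0.70452532 -0.48854283] [ 0.16440554 -0.07692493  0.01641104] 0.04652691082335493 8.7917
```

```bash
python3 - <<'E'
from h import *
t=[.4998,.1166]
for k in range(3):
    p=r.get_ee_pos(); hit=r.move_straight([t[0],t[1],.0525],vel=.03,threshold=22); print(hit,r.get_ee_pos(),r.get_contact_force(),r.get_moment(),r.get_gripper_width(),r.get_time_s())
    if not hit or r.get_ee_pos()[2]>p[2]-.001: break
m,im=shot("wrist","ins")
E
```

```text
False [0.49974966 0.1168823  0.0528936 ] [-2.12032694  2.76280564  7.58902969] [0.50832192 0.42702013 0.00568458] 0.04676289937201328 9.4167
```

View pics/ins.png

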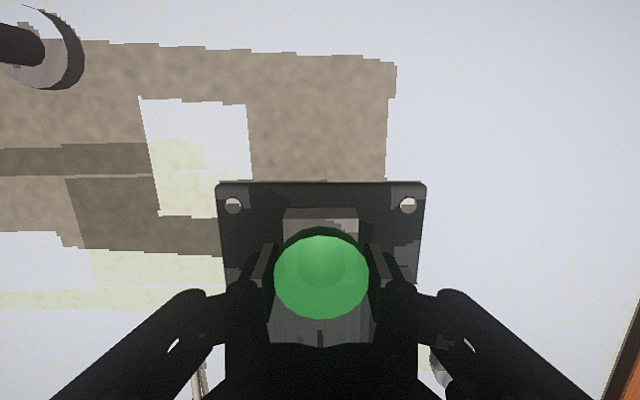

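The stem went in. The TCP fell by the amount that puts the foot at 13.7 mm, and the socket floor is at 14 mm. The disc looks level at (321,277). Now I'll release, check, and press the button.

```bash
python3 - <<'E'
from h import *
a=np.deg2rad(-.93); s=np.array([.4999,.1167]); ey=np.array([.0162,.99987])
r.set_gripper(.065); r.wait(.2)
p=r.get_ee_pos(); r.move_straight([p[0],p[1],.14],vel=.15); r.wait(.1)
m,im=shot("wrist"); c=max(green(im),key=cv2.contourArea); 
e=cv2.minEnclosingCircle(plane(m,c,.056)[:,:2].astype(np.float32)); print("disc",e,r.get_gripper_width())
r.set_gripper(0)
b=s-.265*ey; print("button",b)
r.move_to([*b,.13],down(a)); print(r.get_ee_pos())
r.move_straight([*b,.082],vel=.1)
hit=r.move_straight([*b,.066],vel=.03,threshold=15); print(hit,r.get_ee_pos(),r.get_contact_force(),r.get_time_s())
r.wait(.2); print(r.get_ee_pos(),r.get_contact_force())
E
```

```text
disc ((0.49965623021125793, 0.11684858798980713), 0.025120491161942482) 0.06494676886699735
button [ 0.495607   -0.14826555]
[ 0.4955939  -0.14741946  0.12996845]
True [ 0.49642981 -0.14865583  0.06898345] [-1.80070151  0.41110614  7.80817594] 13.6583
[ 0.4964347  -0.14867095  0.0690188 ] [-1.11197671  0.03105258  7.02942974]
```

The button is hard down, with the fingertips at about 50 mm. Next I'll grip the post, pull most of the way, and look.

```bash
python3 - <<'E'
from h import *
a=np.deg2rad(-.93); s=np.array([.4999,.1167]); ey=np.array([.0162,.99987])
p=r.get_ee_pos(); r.move_straight([p[0],p[1],.15],vel=.2)
r.set_gripper(.045,60)
b=s-.1676*ey; print(b)
r.move_to([*b,.14],down(a)); r.move_straight([*b,.068],vel=.12,threshold=20); print(r.get_ee_pos(),r.get_contact_force())
r.set_gripper(0,60); print("w",r.get_gripper_width(),r.get_ee_pos(),r.get_contact_force())
g=np.array(r.get_ee_pos()); f=g[:2]+.060*ey
print(r.move_straight([*f,.068],vel=.06,threshold=25)); r.wait(.2)
print(r.get_gripper_width(),r.get_ee_pos(),r.get_contact_force(),r.get_time_s())
m,im=shot("wrist","p1"); np.savez("pics/p1.npz",**m)
E
```

```text
[ 0.49718488 -0.05087821]
[ 0.49770847 -0.05152857  0.06841764] [-0.13979371  0.10865463  0.8151781 ]
w 0.01712111288898726 [ 0.49704325 -0.05114267  0.06903752] [-3.31443159 -1.04808836  5.33269741]
False
0.016930967707387837 [0.49793805 0.00835161 0.06904834] [-4.04740634 -3.19780504  5.57740888] 17.8333
```

View pics/p1.png

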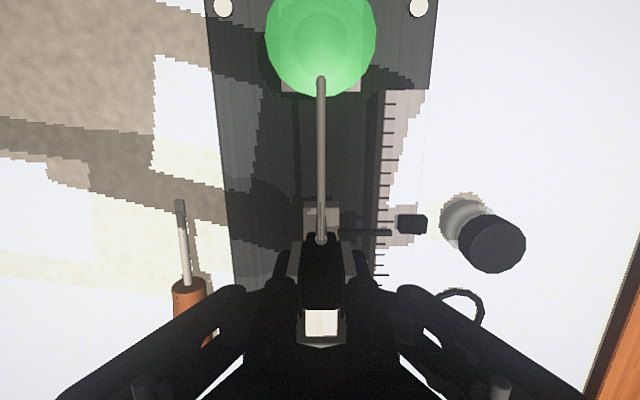

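The post is held and the pointer at about row 232 is still a little short of the clip at about (412,224). I'll zoom in to measure the gap and cast rays at the known heights.

```bash
python3 - <<'E'
from h import *
im=cv2.imread("pics/p1.png"); cv2.imwrite("pics/p1z.png",cv2.resize(im[200:250,370:450],None,fx=9,fy=9,interpolation=cv2.INTER_CUBIC))
m=dict(np.load("pics/p1.npz")); ct=[.4999,.1167]
Rm=cv2.Rodrigues(m['rvec'])[0]; print("cam",-Rm.T@m['tvec'])
ex=np.array([.99987,-.0162]);ey=np.array([.0162,.99987]); o=np.array(ct)-.14*ey
for n,x0 in(("clip .0444",.0545),):
  for y in(.0394,.0494):
    for z in(.03,.04,.05): print(y,z,(proj(m,[*(o+ex*x0+ey*y),z])[0]-[370,200])*9)
for y in (.0394,.0444): print("ptr",y,(proj(m,[*(o+ex*.0425+ey*y),.036])[0]-[370,200])*9)
E
```

```text
cam [0.49917363 0.08727128 0.19338002]
0.0394 0.03 [346.58406897 249.42350082]
0.0394 0.04 [391.36627808 310.64031682]
0.0394 0.05 [441.50942041 379.19429394]
0.0494 0.03 [360.53150977 113.94794126]
0.0494 0.04 [406.96601146 168.50572463]
0.0494 0.05 [459.07236427 229.73549123]
ptr 0.0394 [193.87194868 285.49767699]
ptr 0.0444 [199.63873464 216.4150717 ]
```

View pics/p1z.png

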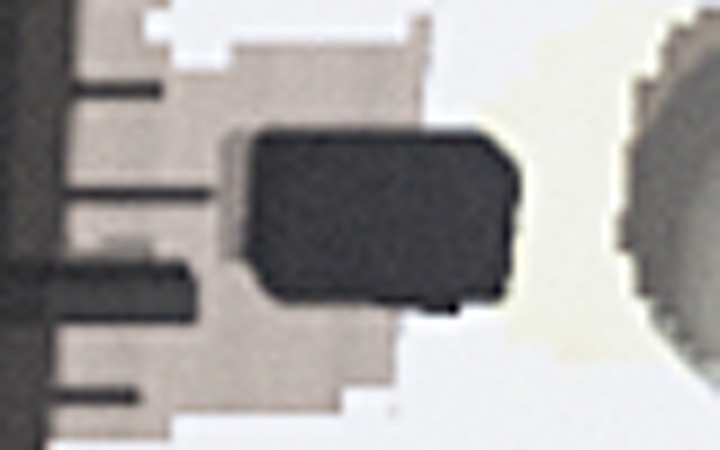

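At z = 36 mm the pointer reads gauge y of about 0.0389. The clip's visible edges fit 0.0392 to 0.0492, centre about 0.0442, against 0.0440 in the earlier view. So I'll pull 5.3 mm further and check with a fresh measurement.

```bash
python3 - <<'E'
from h import *
p=np.array(r.get_ee_pos()); ey=np.array([.0162,.99987])
f=np.array([.49704325,-.05114267])+.0654*ey
r.move_straight([*f,.068],vel=.03); r.wait(.4)
q=np.array(r.get_ee_pos()); print((q-p)[:2]@ey,q,r.get_gripper_width(),r.get_contact_force(),np.abs(r.get_qd()).max(),r.get_time_s())
m,im=shot("wrist"); np.savez("pics/p2.npz",**m)
ex=np.array([.99987,-.0162]); o=np.array([.4999,.1167])-.14*ey
u=proj(m,[*(o+ex*.0485+ey*.0442),.036])[0]; x,y=(u-[40,25]).astype(int)
cv2.imwrite("pics/p2z.png",cv2.cvtColor(cv2.resize(im[y:y+50,x:x+80],None,fx=9,fy=9,interpolation=cv2.INTER_CUBIC),cv2.COLOR_RGB2BGR))
for z,yy in((.032,.0492),(.04,.0392)): print("clip edge",(proj(m,[*(o+ex*.0545+ey*yy),z])[0]-[x,y])*9)
print("ptr",(proj(m,[*(o+ex*.0425+ey*.0442),.036])[0]-[x,y])*9)
c=max(green(im),key=cv2.contourArea); print("disc top edge px",c.min(0),c.max(0))
E
```

```text
0.005359729078906148 [0.4980038  0.01372994 0.06903733] 0.016929996642816966 [-3.21695625 -3.15191551  5.24985873] 0.0011903900763983318 18.6167
clip edge [442.50703269 138.16099356]
clip edge [464.01995971 324.57039301]
ptr [274.32139029 230.31219957]
disc top edge px [265   0] [375 109]
```

View pics/p2z.png

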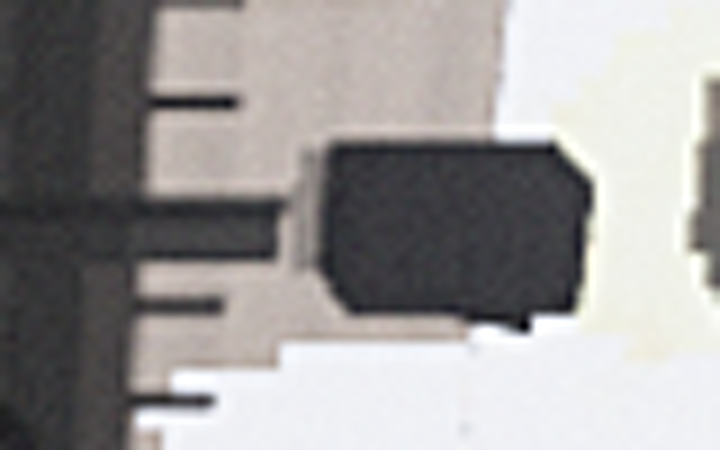

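The pointer's middle is at row 229 and the clip spans rows 142 to 315, middle 228.5, so they are level to about 1 mm. The arm is at rest and the spring load is being held, so I'm handing in.

```bash
python3 - <<'E'
from rig import r
r.finish_job(); print(r.get_time_s())
E
```

```text
the job is handed in; nothing more can be done
the job is handed in; nothing more can be done
```

I handed the job in at about 19 s of the 58 s allowed. The rig gives no verdict, so this rests on my own checks.

- **Larger blank:** It is seated in the socket and released. The change in gripper height from pick-up puts the foot about 13.7 mm above the bench, against 14 mm for the socket floor. After release the disc measured within about 0.3 mm of the socket centre. I did not measure its tilt directly, but it looked level.
- **Lock button:** I pressed it to its hard stop, with the fingertips about 50 mm up, while the arm was still in.
- **Telescoping arm:** I pulled it out about 65 mm by the post. The last close-up shows the pointer level with the clip, to about 1 mm by my estimate, and the earlier view had given nearly the same extension. At hand-in the post was still gripped at 60 N, with about 3 N on the tool along the pull, and the arm was at rest.
- **Clip and bench:** Two measurements of the clip, one before the pull and one during it, agree to about 0.2 mm. I did not measure the other loose things again at the end. I planned the moves to stay clear of them.

One insertion step stopped early on its 12 N force limit, with the foot about 2.5 mm into the socket mouth. I continued with a higher limit and it went home.

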